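# Unlock the leaning slide-box rack and stack the boxes

### The arm

A 7-joint arm with a two-finger parallel gripper is mounted at the origin on the work surface. World frame = base frame: x ahead of the robot, y to its left, z up, the work surface at z = 0. Lengths are in m, angles in rad, forces in N, time in s.
With the tool pointing down it reaches from about 0.35 to 0.9 m from the base axis. Payload 8.1 kg.
Tool frame: the origin (TCP) lies where the fingers leave the gripper's body, on its centre line; the fingertips stand 66 mm ahead of it and the grasp point (between the pads) lies arm.grasp_offset ahead of it (arm.grasp_offset is the distance from the TCP to the grasp point, in m); z points along the fingers, y is the line along which they close (so a half turn about z gives the same grasp; the last joint's range is limited). The gripper opens to 92 mm and grips with 3 to 60 N. Pads are 19 mm wide; open, the fingers measure 130 mm over their backs; the gripper's body (75 mm by 190 mm) begins 47 mm behind the grasp point.
Start: joints at [1.149, 0.434, 0.025, 1.573, -0.012, 1.134, -0.075], TCP at [0.196, -0.594, 0.292] pointing down, gripper open.
Joint ranges: [-2.62, 2.62], [-0.44, 2.09], [-1.27, 1.32], [0.08, 2.57], [-1.32, 4.46], [0.12, 2], [-2.74, 2.74]. Speed limits (rad/s): [2.22, 2.22, 3.01, 3.01, 3.14, 3.14, 3.14].

### API

Orientations are given as a unit quaternion [x, y, z, w].
In Python, from cell import status, get_image, order, arm gives the robot as it stands. The module is installed in compiled form; this text tells all that it offers.
- The arm moves only by the tool carry_out, never from a script. Its argument "rows" is a list of rows, each a list of 3 entries, a list of its own where there are three numbers: the finger opening in cm, from 0 to 9.18, then the shift along the tool's x, y, z in cm, then the turn, a rotation vector about the tool's x, y, z in degrees. In form: [[hand, [x, y, z], [rx, ry, rz]], ...]. A call has 1 to 10 rows; each row is the pose to reach, as a shift and turn from the pose commanded when the call began, along the tool's axes at that moment; what a row does not reach only later rows make up. A row lasts 1/8 s, in which the tool goes at most 62.5 mm and 10.7 degrees, less where a joint would pass 70% of its speed; a pose out of reach is approached as far as the arm can. A call with a gripper value outside its range is refused whole. The fingers move at their own pace and stop on an object; "squeeze" is the grip in N (left out, the last holds). Time passes only in rows, so rows that repeat a pose let the fingers close. It gives the time, the measured TCP pose, the force, the opening and the grip force at its end, in the units of the state.
- status.read_state(): the state, without advancing time (a new reading comes with each control period).
- get_image(name): name is "side" or "top"; returns a dict with "frame" (384x512x3 uint8, red, green, blue), "fx", "fy", "cx", "cy" (pixels), "rvec" (rotation vector, rad) and "tvec" (3), from world to camera coordinates, as OpenCV has them. Camera axes: x right, y down, z forward; pixel columns grow to the right and rows downward; lengths in m; the calibration is good to about 2 mm. A picture is of the moment at which its call begins. There is no depth.
- order.finish_job(): hands the job in; it is judged then, once.
The state is a dict: "clock": time; "joint_positions": joint angles; "joint_velocities": joint speeds; "joint_efforts": joint torques, N m; "position": TCP position; "tool_rot": TCP orientation; "force": force on the tool from outside, world axes, zero at the start; "wrist_torque": the same for the moment, N m; "gripper_width": finger opening in m; "grasp_force": force on a finger pad.
Only numpy, scipy, OpenCV 4.12 (cv2) and the standard library are available. Lean on these libraries where they do the work, as an engineer would, in place of code of your own. Each camera call takes 0.05 s, during which the arm holds its last target. There are 200 camera calls.

### The job

The retaining bar lies in the two open brackets of the leaning rack and holds two slide boxes in it. Lift the bar out first and lay it in the long shallow tray; then take the two boxes out and stack them upright on the box that stands alone on the table, with every base fully seated over the lid lugs below: the box with lugs on its lid goes next, the flat-lidded one on top. Leave the bottle, mug, tape roll and jar where they stand.

Things in the scene. Friction and masses are not known exactly. Their poses are not given: they have to be found in the camera images.
- rack: Fixed plywood and dark steel rack, foot plate 170 x 302 mm. Origin on the table, z up, y along the rack. The upper part leans 0.5 rad (28.6 deg) towards the rack's -x: in rack axes, lean direction u = (-sin 0.5, 0, cos 0.5), across direction n = (cos 0.5, 0, sin 0.5). Boxes and bar come out along u.
- rack_floor (a point): Centre of the cradle floor, 36 mm above the table, axes as rack (not leaning). Boxes stand on this floor (normal to u) 44 to 50 mm either side of it along the rack's y, sides vary. They rest on a 45 mm high panel on the -n side; a 12 mm lip is on the +n side.
- bar_seat (a point): Bar's seat midway between the brackets, 78 mm along u from rack_floor; axes as rack. Brackets: U slots open along u on uprights at rack y = +-145 mm (12 mm thick); slot 20 mm wide along n, bottom 7 mm below this point along u, prong tips 13 mm above it.
- bar_middle (a point): Middle of the retaining bar: square aluminium bar 14 x 14 mm, 310 mm long along its own y, this point on its axis. Own z points to its handle (along u while in the brackets). Loose, about 0.25 kg.
- bar_handle (a point): Centre of the bar's wooden handle, 25 mm along the bar's own z from bar_middle: a block 16 mm (x) x 50 mm (y) x 36 mm (z).
- lugbox_mid (a point): Centre of the box with a lugged lid: pale grey plastic, 80 (own x) x 54 (y) x 60 mm (z, up), about 0.28 kg, lid fixed. Two round lugs on the lid at x = +-22 mm, 8 mm high, tapering 18 to 12 mm. Two 22 mm square recesses 10 mm deep in the underside at x = +-22 mm fit over such lugs, either way round. In the rack own z = u, own y = rack y.
- plainbox_mid (a point): Centre of the flat-lidded slide box: as the lugged one (same footprint, same recesses in the underside, same weight) but 66 mm high with a flat lid without lugs. This point is 33 mm above its underside.
- basebox_mid (a point): Centre of the box standing alone on the table: the same shape as the lugged box (60 mm high, lugs on its lid, this point 30 mm above the table), heavier (0.6 kg), loose.
- tray_floor (a point): Centre of the floor (5 mm above the table) of the fixed shallow steel tray: inside 345 mm along its x, 90 mm along its y, rim 14 mm above the table.
- bottle: Bystander: white bottle behind the rack, 60 mm across, 150 mm high, origin at its underside. Loose, must not be disturbed.
- mug: Bystander: white mug, 76 mm across plus a handle at its own +y, 90 mm high, origin at its underside.
- tape: Bystander: cardboard roll, 90 mm across, 45 mm high, origin at its underside.
- jar: Bystander: glass jar with steel cap close to the lone box, 70 mm across, 90 mm high, origin at its underside. Loose.
Not all that is in view belongs to the job. Leave any yellow look-alike of the part that bears lugbox_mid alone.

How it is judged:
On the way, in this order (a step that is already met when the one before it is completed fails the run):
1. the bar lies in the tray, let go, while both boxes still stand in the rack (x of bar_middle in the frame of tray_floor between -0.022 and 0.022 m and y of bar_middle in the frame of tray_floor between -0.04 and 0.04 m and z of bar_middle in the frame of tray_floor below 0.014 m and angle between the y axis of bar_middle and the x axis of tray_floor, either way round below 0.2 rad and contact force between the fingers and bar below 0.1 N and distance of each of lugbox_mid, plainbox_mid from where it was at the start of the episode below 0.03 m), for 0.1 s.
2. the lugged box is seated on the box on the table and let go (x of lugbox_mid in the frame of basebox_mid between -0.005 and 0.005 m and y of lugbox_mid in the frame of basebox_mid between -0.005 and 0.005 m and z of lugbox_mid in the frame of basebox_mid between 0.0575 and 0.0625 m and angle between the x axis of lugbox_mid and the x axis of basebox_mid, either way round below 0.12 rad and angle between lugbox_mid's own z axis and vertical below 0.05 rad and contact force between the fingers and lugbox below 0.1 N), for 0.1 s.
At the end, for the whole second after the job is handed in: Bar in the tray: middle within 22 mm lengthwise, 40 mm sideways, under 14 mm above its floor, aligned to 0.2 rad. Lone box upright on the table; lugged, then flat-lidded box on it: each within 5 mm sideways, 2.5 mm of seated height, 0.12 rad in yaw, 0.05 rad of upright; all at rest (x of bar_middle in the frame of tray_floor between -0.022 and 0.022 m and y of bar_middle in the frame of tray_floor between -0.04 and 0.04 m and z of bar_middle in the frame of tray_floor below 0.014 m and angle between the y axis of bar_middle and the x axis of tray_floor, either way round below 0.2 rad and x of lugbox_mid in the frame of basebox_mid between -0.005 and 0.005 m and y of lugbox_mid in the frame of basebox_mid between -0.005 and 0.005 m and z of lugbox_mid in the frame of basebox_mid between 0.0575 and 0.0625 m and angle between the x axis of lugbox_mid and the x axis of basebox_mid, either way round below 0.12 rad and angle between each of lugbox_mid, plainbox_mid, basebox_mid's own z axis and vertical below 0.05 rad and x of plainbox_mid in the frame of lugbox_mid between -0.005 and 0.005 m and y of plainbox_mid in the frame of lugbox_mid between -0.005 and 0.005 m and z of plainbox_mid in the frame of lugbox_mid between 0.0605 and 0.0655 m and angle between the x axis of plainbox_mid and the x axis of lugbox_mid, either way round below 0.12 rad and height (world z) of basebox_mid below 0.034 m and linear speed of each of lugbox, plainbox, bar below 0.02 m/s); the robot touches nothing.
It fails at once if the bottle is pushed more than 30 mm away or knocked over (distance of bottle from where it was at the start of the episode above 0.03 m or angle between bottle's own z axis and vertical above 0.4 rad).
It fails at once if the mug is pushed more than 30 mm away or knocked over (distance of mug from where it was at the start of the episode above 0.03 m or angle between mug's own z axis and vertical above 0.4 rad).
It fails at once if the tape is pushed more than 30 mm away or knocked over (distance of tape from where it was at the start of the episode above 0.03 m or angle between tape's own z axis and vertical above 0.4 rad).
It fails at once if the jar is pushed more than 30 mm away or knocked over (distance of jar from where it was at the start of the episode above 0.03 m or angle between jar's own z axis and vertical above 0.4 rad).
It also fails if it takes over 72 s, if anything falls off the work surface, if the arm or the gripper's body presses on something with over 40 N, if the wrist force passes 120 N, or if a joint passes its speed limit or range.

## Working session

There is one attempt and no reset: what is moved stays moved. The work goes in short steps, Python scripts to look and compute and a tool call to move; the robot and the scene stay as the last step left them, time stands still between calls to the robot, and variables do not carry over. Pictures are saved under pics/ and viewed, at most 10 in all, crops included, and the job is handed in when it is done.

Besides the shell and the picture viewer there is one more tool, called after "Call:" by a JSON object that holds its "method" and its "body", one argument or row to a line. carry_out: Moves the arm, as the interface text tells. Its arguments: {"type":"object","properties":{"rows":{"type":"array","items":{"type":"array"}},"squeeze":{"type":"number"}},"required":["rows"]}

```bash
mkdir -p pics; cat > h.py <<'E'
import numpy as np, cv2
from cell import status,get_image,order,arm
from scipy.spatial.transform import Rotation as R
def cam(n):
    d=get_image(n); K=np.array([[d['fx'],0,d['cx']],[0,d['fy'],d['cy']],[0,0,1]]);return d,K
def ray(d,K,uv,z):
    Rm=cv2.Rodrigues(np.array(d['rvec'],float))[0];t=np.array(d['tvec'],float).ravel()
    c=-Rm.T@t; v=Rm.T@np.linalg.inv(K)@np.array([uv[0],uv[1],1.]); return c+v*(z-c[2])/v[2]
def proj(d,K,P):
    return cv2.projectPoints(np.array(P,float).reshape(-1,1,3),np.array(d['rvec'],float),np.array(d['tvec'],float),K,None)[0].reshape(-1,2)
E
python3 - <<'E'
from h import *
print(status.read_state(),arm.grasp_offset)
for n in('side','top'):
    d,K=cam(n); print(n,K[0,0],d['rvec'],d['tvec'])
    cv2.imwrite(f'pics/{n}0.png',cv2.resize(d['frame'][:,:,::-1],(800,600),interpolation=cv2.INTER_CUBIC))
    np.savez(n+'0.npz',**d)
E
```

```text
{'clock': 0.0, 'joint_positions': array([ 1.14935381,  0.43521975,  0.02500037,  1.57408836, -0.01158593,
        1.13401588, -0.07509876]), 'joint_velocities': array([ 5.75124112e-05, -1.68468379e-03, -2.33561225e-03,  1.22711696e-04,
        5.93202440e-04, -2.67465794e-04, -5.15401785e-04]), 'joint_efforts': array([-4.00571316e-04, -6.67846298e+01,  9.85026062e-01, -3.14454961e+01,
       -6.04950730e-02,  4.27916273e-02,  2.06413902e-04]), 'position': array([ 0.19572494, -0.59313118,  0.29145061]), 'tool_rot': array([ 9.87325945e-01,  1.58703652e-01, -2.08097308e-04, -7.65513844e-04]), 'force': array([-0.02993075, -0.15628445, -0.82960534]), 'wrist_torque': array([-0.01535182,  0.01444307,  0.00998461]), 'grasp_force': 0.0, 'gripper_width': 0.09176772449430856} 0.0467
side 444.5781921006468 [ 0.82942746 -2.65126041  0.98074336] [0.43861155 0.40352665 1.08315446]
top 449.01632069804805 [ 2.15947256 -2.1551677   0.09183593] [-0.06768286  0.58712444  1.44346464]
```

View pics/top0.png

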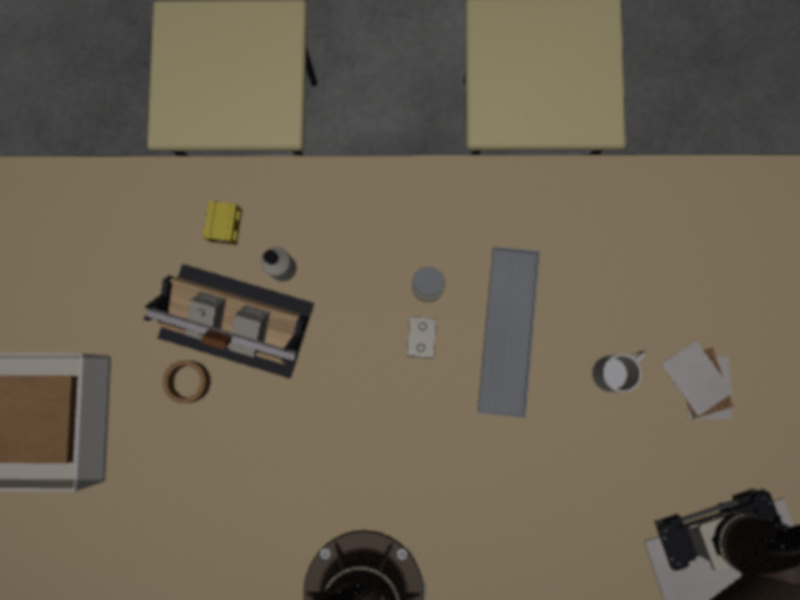

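View pics/side0.png

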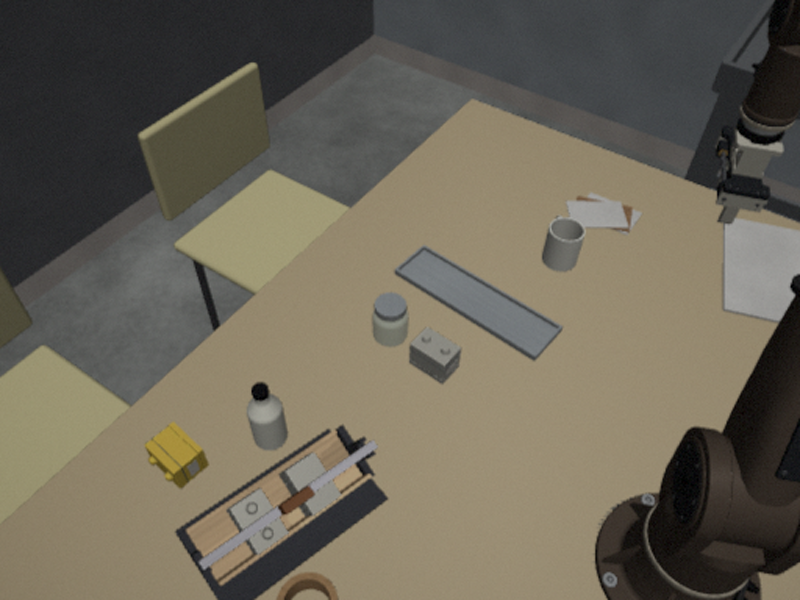

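The top view shows the rack at (235,320), leaning away from the robot or towards it (still to be settled). The base box is at (421,338), the jar at (428,283), the tray at (508,332) and the mug at (620,373). The yellow decoy is at (222,222), behind the bottle at (278,262). The side view agrees. I'll zoom in next.

```bash
python3 - <<'E'
import numpy as np,cv2
t=np.load('top0.npz')['frame'][:,:,::-1];s=np.load('side0.npz')['frame'][:,:,::-1]
def c(im,x,y,w,h,k):return cv2.convertScaleAbs(cv2.resize(im[y:y+h,x:x+w],None,fx=k,fy=k,interpolation=cv2.INTER_CUBIC),alpha=1.4)
cv2.imwrite('pics/z1.png',c(t,85,160,133,100,6))
cv2.imwrite('pics/z2.png',c(s,100,264,160,120,5))
a=c(t,252,150,100,125,4);b=c(s,232,150,133,125,3)
o=np.zeros((500,800,3),np.uint8);o[:,:400]=a;o[:375,400:799]=b;cv2.imwrite('pics/z3.png',o)
E
```

```text
(no output)
```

View pics/z1.png

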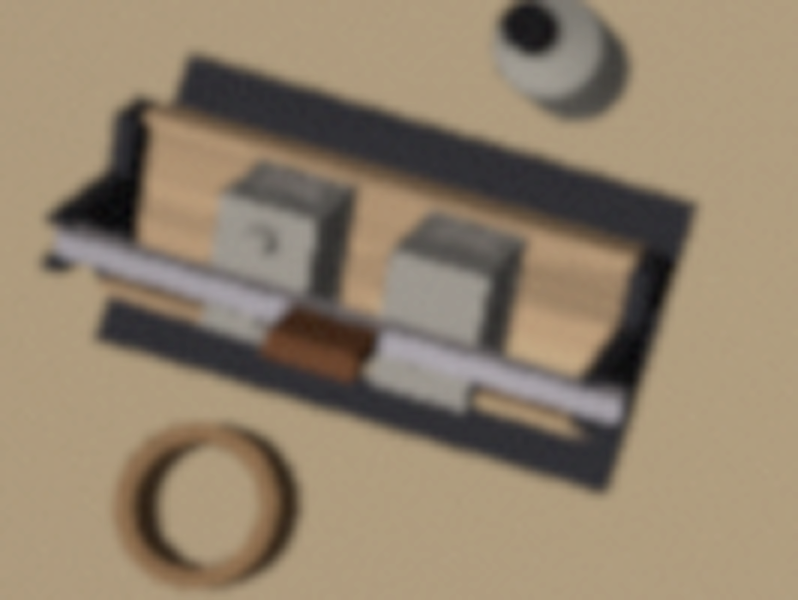

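View pics/z2.png

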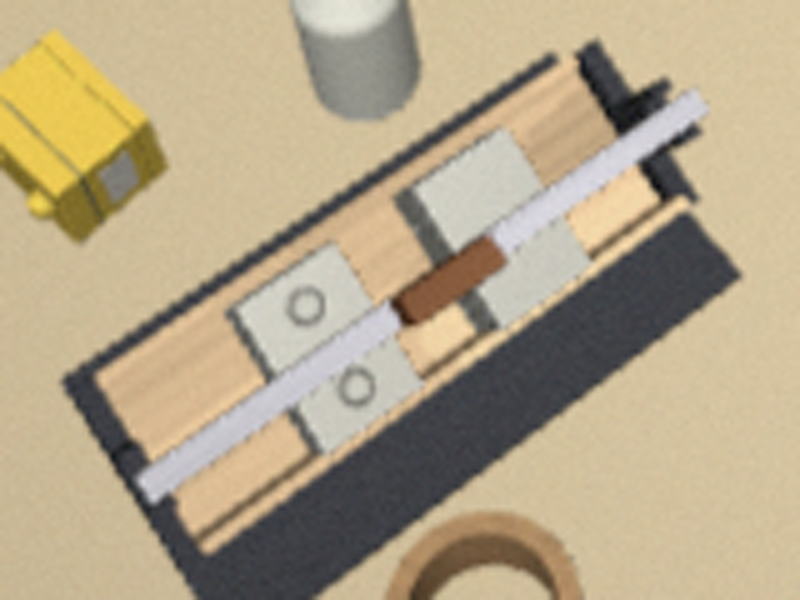

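View pics/z3.png

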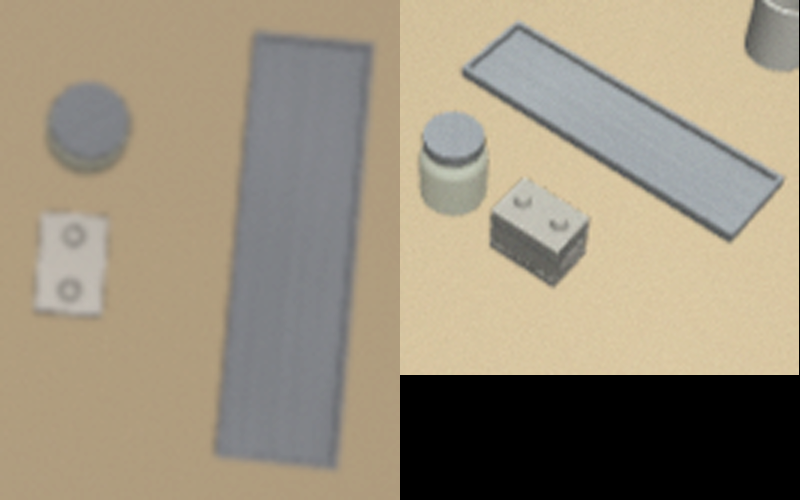

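The zoom shows the rack leaning towards the robot, with the lugged box on its left (+y) and the plain box on its right. I read corners, lugs and bar ends off the crops and will fit a model using both cameras.

```bash
cat > fit.py <<'E'
from h import *
from scipy.optimize import least_squares
D={n:dict(np.load(n+'0.npz')) for n in('top','side')}
KK={n:np.array([[D[n]['fx'],0,D[n]['cx']],[0,D[n]['fy'],D[n]['cy']],[0,0,1]],float) for n in D}
def px(l,k,ox,oy): return (np.array(l,float)+.5)/k-.5+np.array([ox,oy])
def pj(n,P): return proj(D[n],KK[n],P)
T1=lambda l:px(l,6,85,160)
S1=lambda l:px(l,5,100,264)
T3=lambda l:px(l,4,252,150)
S3=lambda l:px(np.array(l)-[400,0],3,232,150)
s,c=np.sin(.5),np.cos(.5);u=np.array([-s,0,c]);n=np.array([c,0,s]);y=np.array([0,1,0.])
fl=np.array([0,0,.036])
def rp(p,P):
    return R.from_euler('z',p[2]).apply(P)+[p[0],p[1],0]
def res(p,sep=False):
    t=p[3];b,s1,s2,d=p[4:8];fx=p[8]
    o=fl+[fx,0,0]
    foot=[[.085,.151,t],[.085,-.151,t],[-.085,-.151,t],[-.085,.151,t]]
    seat=fl+.078*u
    bar=[seat+y*(b+.155),seat+y*(b-.155)]
    hd=[seat+.025*u+y*b]
    def lid(yy,h):return [fl+u*h+n*(d+q*.04)+y*(yy+r*.027) for q,r in((1,1),(1,-1),(-1,-1),(-1,1))]
    lg=[fl+u*.068+n*(d+.022)+y*s1,fl+u*.068+n*(d-.022)+y*s1]
    e=[pj('top',rp(p,foot))-T1([(190,57),(695,205),(605,490),(97,337)]),
    pj('side',rp(p,foot))[[2]]-S1([(740,275)]),
    pj('top',rp(p,bar))-T1([(57,243),(617,404)]),pj('side',rp(p,bar))-S1([(150,488),(697,105)]),
    pj('top',rp(p,hd))-T1([(320,340)]),pj('side',rp(p,hd))-S1([(448,278)]),
    pj('side',rp(p,lid(s1,.06)))-S1([(232,312),(332,242),(422,382),(318,455)]),
    pj('side',rp(p,lid(s2,.066)))-S1([(410,188),(503,128),(590,258),(497,328)]),
    pj('side',rp(p,lg))-S1([(305,306),(357,386)]),pj('top',rp(p,lg[:1]))-T1([(262,240)])]
    return e if sep else np.vstack(e).ravel()
if __name__=='__main__':
  for yaw in(-.25,-.25+np.pi):
    f=least_squares(res,[.55,.35,yaw,.01,0,.047,-.047,0,0],loss='soft_l1');print(np.round(f.x,4),f.cost)
    if f.cost<60:
        for e in res(f.x,1):print(np.round(e,1).tolist())
  def box(p):
    P=[[0,.0,.0]]
    L=R.from_euler('z',p[2])
    a=L.apply([[.022,0,.068],[-.022,0,.068],[.04,.027,.06],[.04,-.027,.06],[-.04,-.027,.06],[-.04,.027,.06]])+[p[0],p[1],0]
    return np.vstack([pj('top',a)-T3([(74,236),(69,290),(42,212),(108,216),(100,316),(34,310)]),pj('side',a)-S3([(522,200),(560,223),(492,213),(526,180),(590,218),(553,255)])[[0,1,2,3,4,5]]]).ravel()
  f=least_squares(box,[.5,0,0],loss='soft_l1');print('base',f.x.round(4),f.cost,np.round(f.fun.reshape(-1,2),1).tolist())
  def tray(p):
    a=R.from_euler('z',p[2]).apply([[p[3],p[4],.014],[p[3],-p[4],.014],[-p[3],-p[4],.014],[-p[3],p[4],.014]])+[p[0],p[1],0]
    return np.vstack([pj('top',a)-T3([(253,32),(373,44),(337,467),(215,455)]),pj('side',a)-S3([(463,72),(518,23),(784,180),(731,240)])]).ravel()
  f=least_squares(tray,[.5,-.2,0,.175,.048],loss='soft_l1');print('tray',f.x.round(4),f.cost,np.round(f.fun.reshape(-1,2),1).tolist())
  print('jar',ray(D['top'],KK['top'],T3((89,122)),.09),ray(D['side'],KK['side'],S3((453,138)),.09))
  print('bottle',ray(D['top'],KK['top'],T1((530,27)),.15),'tape',ray(D['top'],KK['top'],T1((207,505)),.045))
  for nn in D:
    Rm=cv2.Rodrigues(D[nn]['rvec'])[0];print(nn,-Rm.T@D[nn]['tvec'].ravel())
E
python3 fit.py
```

```text
[ 5.598e-01  2.808e-01 -2.809e-01 -2.000e-04 -7.600e-03  4.720e-02
 -4.890e-02  5.800e-03  0.000e+00] 8.277065003391849
[[-0.2, -1.5], [0.5, -1.5], [0.6, -0.2], [-0.3, -0.1]]
[[0.4, 0.5]]
[[0.1, -0.6], [1.0, 0.2]]
[[-1.0, 1.4], [0.7, -0.9]]
[[0.0, 0.3]]
[[0.4, 1.1]]
[[-0.2, -0.9], [-0.2, -0.6], [0.2, 0.4], [1.3, 0.2]]
[[-0.3, -0.2], [-0.3, -0.9], [0.3, 1.0], [0.5, 0.4]]
[[-0.1, -0.1], [-0.2, 0.1]]
[[-1.4, -0.3]]
[ 5.5980e-01  2.8080e-01  6.0023e+00 -2.0000e-04 -7.6000e-03  4.7200e-02
 -4.8900e-02  5.8000e-03  0.0000e+00] 8.277065055276234
[[-0.2, -1.5], [0.5, -1.5], [0.6, -0.2], [-0.3, -0.1]]
[[0.4, 0.5]]
[[0.1, -0.6], [1.0, 0.2]]
[[-1.0, 1.4], [0.7, -0.9]]
[[0.0, 0.3]]
[[0.4, 1.1]]
[[-0.2, -0.9], [-0.2, -0.6], [0.2, 0.4], [1.3, 0.2]]
[[-0.3, -0.2], [-0.3, -0.9], [0.3, 1.0], [0.5, 0.4]]
[[-0.1, -0.1], [-0.2, 0.1]]
[[-1.4, -0.3]]
base [ 0.519  -0.1157 -0.0814] 2.663492602921893 [[-0.5, -0.4], [-0.4, -0.2], [-0.5, -0.5], [-0.2, -0.1], [-0.2, -0.2], [-0.5, -0.1], [0.7, -0.3], [0.2, -0.3], [-0.0, -0.4], [-0.1, -0.6], [0.6, 0.5], [1.8, -0.1]]
tray [ 0.5351 -0.3001 -0.1012  0.1756  0.05  ] 1.2398767611280408 [[-0.4, -0.1], [-0.4, -0.1], [-0.4, 0.1], [-0.6, -0.2], [0.1, -0.5], [0.6, -0.1], [0.3, -0.5], [0.4, -0.8]]
jar [ 0.62806928 -0.13063881  0.09      ] [ 0.63085514 -0.12638157  0.09      ]
bottle [0.66896652 0.17821395 0.15      ] tape [0.42670618 0.36859713 0.045     ]
top [ 0.43183376 -0.09700434  1.49565906]
side [0.14726736 0.58051931 1.08154846]
```

```bash
cat > plan.py <<'E'
from h import *
rk=np.array([.5598,.2808]);ry=-.2809
B=dict(b=-.0076,lug=.0472,plain=-.0489,d=.0058)
base=[.519,-.1157,-.0814];tray=[.5351,-.3001,-.1012]
s,c=np.sin(.5),np.cos(.5);u=np.array([-s,0,c]);n=np.array([c,0,s]);y=np.array([0,1,0.])
Z=lambda a:R.from_euler('z',a)
def rackT(hu,hy,hn=0): # grasp point at height hu along u; tool x=-n,y=rack y,z=-u
    p=Z(ry).apply(np.array([0,0,.036])+hu*u+hy*y+hn*n)+[*rk,0]
    return p,Z(ry)*R.from_matrix(np.column_stack([-n,y,-u]))
def downT(x,yy,z,head): return np.array([x,yy,z]),Z(head)*R.from_matrix(np.diag([-1.,1,-1]) )*R.identity() # head: heading of -tool x
def show(*Ts):
    st=status.read_state();p0=st['position'];r0=R.from_quat(st['tool_rot'])
    print('t',round(st['clock'],2),'gp',(p0+r0.apply([0,0,arm.grasp_offset])).round(4),'F',st['force'].round(1),'w',round(st['gripper_width'],4),'gf',round(st['grasp_force'],1),'q',st['joint_positions'].round(2))
    for p,r in Ts:
        tcp=p-r.apply([0,0,arm.grasp_offset])
        print('tcp',tcp.round(3),'d cm',(r0.inv().apply(tcp-p0)*100).round(2).tolist(),'rot',np.degrees((r0.inv()*r).as_rotvec()).round(2).tolist())
E
python3 - <<'E'
from plan import *
a=rackT(.107,B['b']);p,r=rackT(.22,B['b'])
show(([.45,-.3,.36],r),([.48,0,.36],r),(p,r),a)
E
```

```text
t 0.1 gp [ 0.1957 -0.5931  0.2448] F [ 1.  -0.3 -0.4] w 0.0919 gf 0.0 q [ 1.15  0.44  0.02  1.57 -0.01  1.13 -0.08]
tcp [ 0.428 -0.294  0.401] d cm [31.48, -21.15, -10.92] rot [-36.24, -11.29, -141.77]
tcp [0.458 0.006 0.401] d cm [43.73, -48.7, -10.88] rot [-36.24, -11.29, -141.77]
tcp [0.435 0.309 0.27 ] d cm [50.98, -78.17, 2.25] rot [-36.24, -11.29, -141.77]
tcp [0.487 0.294 0.171] d cm [55.45, -75.1, 12.16] rot [-36.24, -11.29, -141.77]
```

Call:
{"method": "carry_out", "body": {
  "rows": [
    [7.5,[15,-10,-11],[-12,-4,-47]],
    [7.5,[31.5,-21,-11],[-24,-8,-94]],
    [7.5,[31.5,-21,-11],[-24,-8,-94]],
    [7.5,[31.5,-21,-11],[-24,-8,-94]],
    [7.5,[31.5,-21,-11],[-36.2,-11.3,-141.8]],
    [7.5,[31.5,-21,-11],[-36.2,-11.3,-141.8]],
    [7.5,[31.5,-21,-11],[-36.2,-11.3,-141.8]],
    [7.5,[43.7,-48.7,-11],[-36.2,-11.3,-141.8]],
    [7.5,[43.7,-48.7,-11],[-36.2,-11.3,-141.8]],
    [7.5,[43.7,-48.7,-11],[-36.2,-11.3,-141.8]]
  ]
}}

```text
clock: 1.35
position: [0.4469, -0.1067, 0.4021]
tool_rot: [0.458, 0.864, -0.031, 0.207]
force: [1.8, -0.3, -0.3]
gripper_width: 0.0746
grasp_force: 0.0
```

```bash
python3 - <<'E'
from plan import *
p,r=rackT(.22,B['b']);show(([.48,0,.36],r),(p,r))
E
```

```text
t 1.35 gp [ 0.4622 -0.118   0.3595] F [ 1.8 -0.3 -0.3] w 0.0746 gf 0.0 q [ 0.57 -0.07 -0.57  1.99  0.27  0.89  0.46]
tcp [0.458 0.006 0.401] d cm [8.26, 7.45, -2.25] rot [-9.78, -2.91, -37.6]
tcp [0.435 0.309 0.27 ] d cm [38.05, 21.28, 1.57] rot [-9.78, -2.91, -37.6]
```

Call:
{"method": "carry_out", "body": {
  "rows": [
    [7.5,[8.3,7.5,-2.2],[-9.8,-2.9,-37.6]],
    [7.5,[8.3,7.5,-2.2],[-9.8,-2.9,-37.6]],
    [7.5,[38,21.3,-4],[-9.8,-2.9,-37.6]],
    [7.5,[38,21.3,-4],[-9.8,-2.9,-37.6]],
    [7.5,[38,21.3,-4],[-9.8,-2.9,-37.6]],
    [7.5,[38,21.3,-2],[-9.8,-2.9,-37.6]],
    [7.5,[38,21.3,1.5],[-9.8,-2.9,-37.6]],
    [7.5,[38,21.3,1.5],[-9.8,-2.9,-37.6]],
    [7.5,[38,21.3,1.5],[-9.8,-2.9,-37.6]],
    [7.5,[38,21.3,1.5],[-9.8,-2.9,-37.6]]
  ]
}}

```text
clock: 2.6
position: [0.4379, 0.3064, 0.2723]
tool_rot: [0.139, 0.959, -0.035, 0.245]
force: [-0.2, -1.0, 0.4]
gripper_width: 0.0749
grasp_force: 0.0
```

```bash
python3 - <<'E'
from plan import *
show(rackT(.22,B['b']),rackT(.107,B['b']))
d,K=cam('side');cv2.imwrite('pics/a.png',cv2.resize(d['frame'][180:384,80:352,::-1],(800,600),interpolation=cv2.INTER_CUBIC))
E
```

```text
t 2.6 gp [0.4593 0.3002 0.2313] F [-0.2 -1.   0.4] w 0.0749 gf 0.0 q [-0.19  0.4  -1.01  1.98  0.97  1.11 -0.4 ]
tcp [0.435 0.309 0.27 ] d cm [0.42, 0.15, 0.02] rot [-0.08, -0.02, -0.35]
tcp [0.487 0.294 0.171] d cm [0.42, 0.17, 11.32] rot [-0.08, -0.02, -0.35]
```

View pics/a.png

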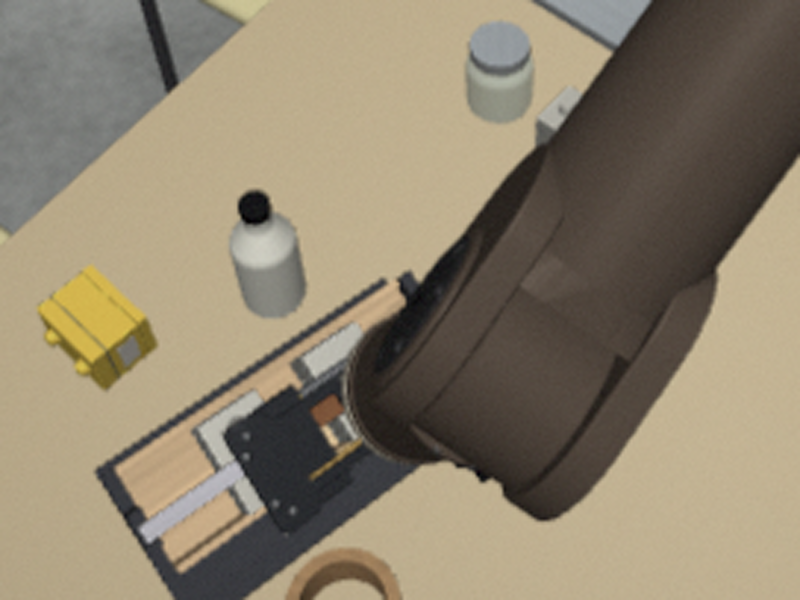

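The gripper is lined up along the bar with the handle between the fingers, at about (330,410). I'll descend and grip.

Call:
{"method": "carry_out", "body": {
  "rows": [
    [7.5,[0.4,0.2,4],[0,0,-0.4]],
    [7.5,[0.4,0.2,8],[0,0,-0.4]],
    [7.5,[0.4,0.2,10],[0,0,-0.4]],
    [7.5,[0.4,0.2,11.3],[0,0,-0.4]],
    [7.5,[0.4,0.2,11.3],[0,0,-0.4]],
    [4.0,[0.4,0.2,11.3],[0,0,-0.4]],
    [4.0,[0.4,0.2,11.3],[0,0,-0.4]],
    [4.0,[0.4,0.2,11.3],[0,0,-0.4]],
    [4.0,[0.4,0.2,11.3],[0,0,-0.4]],
    [4.0,[0.4,0.2,11.3],[0,0,-0.4]]
  ],
  "squeeze": 30
}}

```text
clock: 3.9
position: [0.4869, 0.2948, 0.1713]
tool_rot: [0.135, 0.959, -0.035, 0.245]
force: [-4.5, -1.7, 6.8]
gripper_width: 0.0501
grasp_force: 30.0
```

```bash
python3 - <<'E'
from plan import *
show(rackT(.107,B['b']),rackT(.2,B['b']))
E
```

```text
t 3.9 gp [0.5084 0.2885 0.1303] F [-4.5 -1.7  6.8] w 0.0501 gf 30.0 q [-0.23  0.58 -0.88  2.04  1.21  1.01 -0.56]
tcp [0.487 0.294 0.171] d cm [-0.01, -0.08, 0.05] rot [-0.07, 0.01, 0.04]
tcp [0.444 0.306 0.252] d cm [-0.01, -0.09, -9.25] rot [-0.07, 0.01, 0.04]
```

Call:
{"method": "carry_out", "body": {
  "rows": [
    [4.0,[0,0,-0.5],[0,0,0]],
    [4.0,[0,0,-1.5],[0,0,0]],
    [4.0,[0,0,-3],[0,0,0]],
    [4.0,[0,0,-5],[0,0,0]],
    [4.0,[0,0,-8],[0,0,0]],
    [4.0,[0,0,-12],[0,0,0]],
    [4.0,[0,0,-12],[0,0,0]],
    [4.0,[0,0,-12],[0,0,0]]
  ]
}}

```text
clock: 4.9
position: [0.4316, 0.3106, 0.2759]
tool_rot: [0.135, 0.959, -0.035, 0.245]
force: [0.0, -0.9, -2.5]
gripper_width: 0.0496
grasp_force: 30.0
```

```bash
python3 - <<'E'
from plan import *
H=tray[2]+np.pi/2+np.pi  # heading of tool x = 1.47 -> -tool x heading
H=tray[2]-np.pi/2
show(downT(.43,.1,.40,-.281),downT(.45,-.1,.36,-.9),downT(tray[0],tray[1],.2,H),downT(tray[0],tray[1],.041,H))
d,K=cam('side');cv2.imwrite('pics/b.png',cv2.resize(d['frame'][180:384,80:352,::-1],(800,600)))
E
```

```text
t 4.9 gp [0.4531 0.3043 0.2349] F [ 0.  -0.9 -2.5] w 0.0496 gf 30.0 q [-0.2   0.4  -1.01  1.98  0.96  1.11 -0.4 ]
tcp [0.43  0.1   0.447] d cm [-13.15, -20.31, -12.25] rot [-0.08, 28.62, 0.06]
tcp [ 0.45  -0.1    0.407] d cm [-17.76, -38.97, -5.14] rot [8.78, 27.72, 34.77]
tcp [ 0.535 -0.3    0.247] d cm [-22.12, -55.81, 15.5] rot [19.81, 23.88, 77.98]
tcp [ 0.535 -0.3    0.088] d cm [-14.51, -55.79, 29.46] rot [19.81, 23.88, 77.98]
```

View pics/b.png

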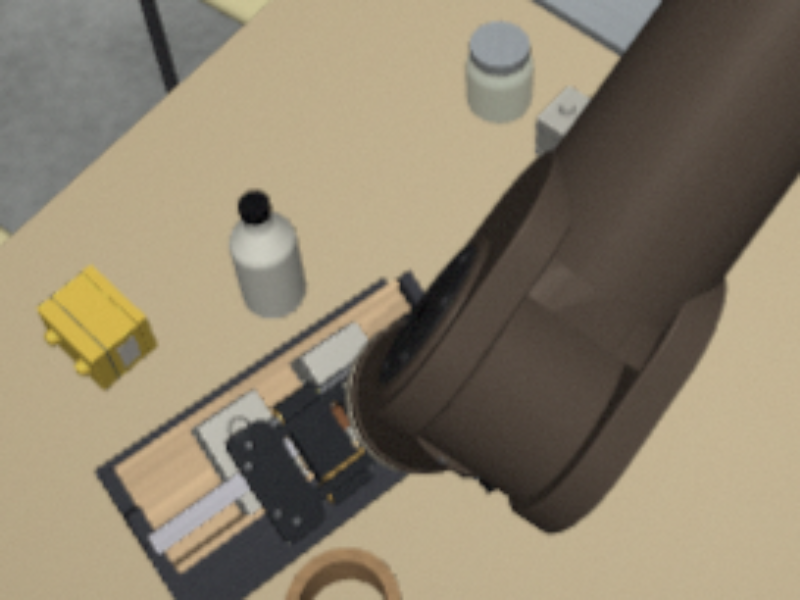

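The bar is held and out of the brackets, and both boxes are still in place. I'll carry it to the tray.

Call:
{"method": "carry_out", "body": {
  "rows": [
    [4.0,[-6,-5,-9],[0,10,0]],
    [4.0,[-13,-12,-12],[0,20,0]],
    [4.0,[-13,-17,-12],[0,28.6,0]],
    [4.0,[-13,-20.3,-12],[0,28.6,0]],
    [4.0,[-17.8,-39,-5],[8.8,27.7,34.8]],
    [4.0,[-17.8,-39,-5],[8.8,27.7,34.8]],
    [4.0,[-17.8,-39,-5],[8.8,27.7,34.8]],
    [4.0,[-20,-47,5],[15,26,56]],
    [4.0,[-22.1,-55.8,15.5],[19.8,23.9,78]],
    [4.0,[-22.1,-55.8,15.5],[19.8,23.9,78]]
  ]
}}

```text
clock: 6.2
position: [0.4973, -0.1947, 0.3139]
tool_rot: [0.649, 0.761, -0.002, -0.001]
force: [1.7, 0.0, -2.1]
gripper_width: 0.05
grasp_force: 30.0
```

```bash
python3 - <<'E'
from plan import *
H=tray[2]-np.pi/2
show(downT(tray[0],tray[1],.2,H),downT(tray[0],tray[1],.041,H))
E
```

```text
t 6.2 gp [ 0.4972 -0.1947  0.2672] F [ 1.7  0.  -2.1] w 0.05 gf 30.0 q [ 0.87  0.38 -0.81  1.71  0.3   1.18  0.14]
tcp [ 0.535 -0.3    0.247] d cm [-11.0, 2.1, 6.72] rot [-0.21, 0.08, 14.85]
tcp [ 0.535 -0.3    0.088] d cm [-10.99, 2.16, 22.62] rot [-0.21, 0.08, 14.85]
```

Call:
{"method": "carry_out", "body": {
  "rows": [
    [4.0,[-6,1.1,3],[0,0,8]],
    [4.0,[-11,2.1,6.7],[-0.2,0,14.8]],
    [4.0,[-11,2.1,11],[-0.2,0,14.8]],
    [4.0,[-11,2.1,16],[-0.2,0,14.8]],
    [4.0,[-11,2.1,19],[-0.2,0,14.8]],
    [4.0,[-11,2.1,20.5],[-0.2,0,14.8]],
    [4.0,[-11,2.1,21.2],[-0.2,0,14.8]],
    [4.0,[-11,2.1,21.2],[-0.2,0,14.8]]
  ]
}}

```text
clock: 7.2
position: [0.5364, -0.2975, 0.1048]
tool_rot: [0.739, 0.673, 0.0, 0.001]
force: [0.3, 0.3, -2.5]
gripper_width: 0.0499
grasp_force: 30.0
```

```bash
python3 - <<'E'
from plan import *
H=tray[2]-np.pi/2
show(downT(tray[0],tray[1],.041,H))
E
```

```text
t 7.2 gp [ 0.5365 -0.2976  0.0581] F [ 0.3  0.3 -2.5] w 0.0499 gf 30.0 q [ 0.81  0.7  -0.59  1.75  0.5   0.84 -0.1 ]
tcp [ 0.535 -0.3    0.088] d cm [-0.27, -0.11, 1.71] rot [0.14, 0.07, 0.47]
```

Call:
{"method": "carry_out", "body": {
  "rows": [
    [4.0,[-0.2,-0.1,0.8],[0,0,0.5]],
    [4.0,[-0.2,-0.1,1.3],[0,0,0.5]],
    [4.0,[-0.2,-0.1,1.6],[0,0,0.5]],
    [4.0,[-0.2,-0.1,1.8],[0,0,0.5]],
    [4.0,[-0.2,-0.1,1.8],[0,0,0.5]]
  ]
}}

```text
clock: 7.82
position: [0.5349, -0.2996, 0.0899]
tool_rot: [0.742, 0.67, -0.001, 0.002]
force: [-12.8, 2.3, 35.3]
gripper_width: 0.0498
grasp_force: 30.0
```

Call:
{"method": "carry_out", "body": {
  "rows": [
    [4.0,[0,0,-0.2],[0,0,0]],
    [7.0,[0,0,-0.2],[0,0,0]],
    [7.0,[0,0,-0.2],[0,0,0]],
    [7.0,[0,0,-0.2],[0,0,0]],
    [7.0,[0,0,-0.2],[0,0,0]],
    [7.0,[0,0,-3],[0,0,0]],
    [7.0,[0,0,-9],[0,0,0]],
    [7.0,[0,0,-15],[0,0,0]],
    [7.0,[0,0,-21],[0,0,0]],
    [7.0,[0,0,-27],[0,0,0]]
  ]
}}

```text
clock: 9.07
position: [0.5342, -0.2988, 0.3584]
tool_rot: [0.742, 0.67, 0.0, 0.001]
force: [1.8, -1.3, 0.8]
gripper_width: 0.0698
grasp_force: 0.0
```

```bash
python3 - <<'E'
from plan import *
p,r=rackT(.2,B['lug'],B['d'])
show(([.47,-.05,.36],Z(.5)*r),(p,r),rackT(.052,B['lug'],B['d']))
d,K=cam('top');e,_=cam('side')
cv2.imwrite('pics/c.png',np.hstack([cv2.resize(d['frame'][150:275,252:352,::-1],(400,500)),cv2.resize(e['frame'][150:275,232:332,::-1],(400,500))]))
E
```

```text
t 9.07 gp [ 0.5343 -0.2988  0.3117] F [ 1.8 -1.3  0.8] w 0.0698 gf 0.0 q [ 0.89  0.46 -0.7   1.47  0.3   1.32  0.06]
tcp [ 0.448 -0.055  0.401] d cm [23.39, -11.02, -4.3] rot [-26.98, -19.33, -105.79]
tcp [0.464 0.358 0.255] d cm [64.59, -13.64, 10.22] rot [-19.83, -23.69, -77.95]
tcp [0.532 0.338 0.125] d cm [63.34, -6.69, 23.22] rot [-19.83, -23.69, -77.95]
```

View pics/c.png

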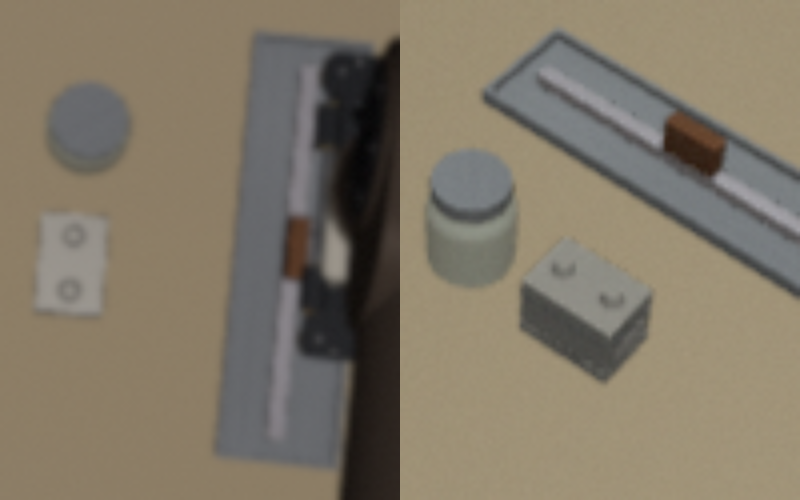

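The bar lies in the tray and is centred (end gaps of about 27 and 24 px), and the base box and jar are untouched. Next is the lugged box.

Call:
{"method": "carry_out", "body": {
  "rows": [
    [7.2,[12,-5,-3],[-7,-8,-26]],
    [7.2,[23.4,-11,-5],[-14,-16,-52]],
    [7.2,[35,-12,-5],[-20,-24,-78]],
    [7.2,[45,-13,-4],[-20,-24,-78]],
    [7.2,[52,-13.5,0],[-20,-24,-78]],
    [7.2,[64.6,-13.6,5],[-19.8,-23.7,-78]],
    [7.2,[64.6,-13.6,7],[-19.8,-23.7,-78]],
    [7.2,[64.6,-13.6,9],[-19.8,-23.7,-78]],
    [7.2,[64.6,-13.6,10.2],[-19.8,-23.7,-78]],
    [7.2,[64.6,-13.6,10.2],[-19.8,-23.7,-78]]
  ]
}}

```text
clock: 10.42
position: [0.4664, 0.2918, 0.2814]
tool_rot: [0.136, 0.959, -0.035, 0.245]
force: [1.8, -0.7, 0.9]
gripper_width: 0.072
grasp_force: 0.0
```

```bash
python3 - <<'E'
from plan import *
show(rackT(.2,B['lug'],B['d']),rackT(.052,B['lug'],B['d']))
E
```

```text
t 10.43 gp [0.4879 0.2855 0.2405] F [ 1.8 -0.7  0.9] w 0.072 gf 0.0 q [-0.08  0.44 -1.08  1.95  1.01  1.13 -0.34]
tcp [0.464 0.358 0.255] d cm [3.04, 6.26, 1.31] rot [-0.08, 0.01, 0.03]
tcp [0.532 0.338 0.125] d cm [3.05, 6.28, 16.11] rot [-0.08, 0.01, 0.03]
```

Call:
{"method": "carry_out", "body": {
  "rows": [
    [7.2,[3,6.3,1.3],[0,0,0]],
    [7.2,[3,6.3,1.3],[0,0,0]],
    [7.2,[3,6.3,1.3],[0,0,0]],
    [7.2,[3,6.3,1.3],[0,0,0]],
    [7.2,[3,6.3,5],[0,0,0]],
    [7.2,[3,6.3,5],[0,0,0]]
  ]
}}

```text
clock: 11.18
position: [0.4829, 0.3482, 0.2234]
tool_rot: [0.137, 0.959, -0.037, 0.244]
force: [0.2, -0.5, 0.5]
gripper_width: 0.0718
grasp_force: 0.0
```

```bash
python3 - <<'E'
from plan import *
show(rackT(.052,B['lug'],B['d']))
E
```

```text
t 11.18 gp [0.5043 0.3417 0.1824] F [ 0.2 -0.5  0.5] w 0.0718 gf 0.0 q [-0.25  0.59 -0.99  1.9   1.13  1.17 -0.49]
tcp [0.532 0.338 0.125] d cm [0.28, 0.44, 11.01] rot [-0.32, -0.02, -0.09]
```

Call:
{"method": "carry_out", "body": {
  "rows": [
    [7.2,[0.3,0.4,3],[-0.3,0,0]],
    [7.2,[0.3,0.4,6],[-0.3,0,0]],
    [7.2,[0.3,0.4,9],[-0.3,0,0]],
    [7.2,[0.3,0.4,11],[-0.3,0,0]],
    [7.2,[0.3,0.4,11],[-0.3,0,0]],
    [7.2,[0.3,0.4,11],[-0.3,0,0]]
  ]
}}

```text
clock: 11.92
position: [0.5304, 0.3424, 0.1277]
tool_rot: [0.135, 0.96, -0.032, 0.245]
force: [-0.4, -0.3, -0.1]
gripper_width: 0.0722
grasp_force: 0.0
```

```bash
python3 - <<'E'
from plan import *
show(rackT(.052,B['lug'],B['d']))
E
```

```text
t 11.93 gp [0.552  0.3364 0.0867] F [-0.4 -0.3 -0.1] w 0.0722 gf 0.0 q [-0.27  0.74 -0.89  1.92  1.32  1.07 -0.59]
tcp [0.532 0.338 0.125] d cm [-0.16, -0.38, 0.35] rot [0.36, -0.01, 0.03]
```

Call:
{"method": "carry_out", "body": {
  "rows": [
    [7.2,[-0.1,-0.2,0.3],[0.3,0,0]],
    [7.2,[-0.1,-0.2,0.3],[0.3,0,0]],
    [4.5,[-0.1,-0.2,0.3],[0.3,0,0]],
    [4.5,[-0.1,-0.2,0.3],[0.3,0,0]],
    [4.5,[-0.1,-0.2,0.3],[0.3,0,0]],
    [4.5,[-0.1,-0.2,0.3],[0.3,0,0]],
    [4.5,[-0.1,-0.2,0.3],[0.3,0,0]]
  ],
  "squeeze": 30
}}

```text
clock: 12.8
position: [0.5323, 0.3382, 0.1243]
tool_rot: [0.136, 0.959, -0.036, 0.245]
force: [-2.9, -3.9, 4.8]
gripper_width: 0.0542
grasp_force: 30.0
```

```bash
python3 - <<'E'
from plan import *
show(rackT(.052,B['lug'],B['d']))
E
```

```text
t 12.8 gp [0.5538 0.3319 0.0833] F [-2.9 -3.9  4.8] w 0.0542 gf 30.0 q [-0.26  0.75 -0.88  1.92  1.32  1.07 -0.59]
tcp [0.532 0.338 0.125] d cm [-0.06, -0.03, -0.09] rot [-0.13, 0.0, 0.04]
```

Call:
{"method": "carry_out", "body": {
  "rows": [
    [4.5,[0,0,-1],[0,0,0]],
    [4.5,[0,0,-3],[0,0,0]],
    [4.5,[0,0,-6],[0,0,0]],
    [4.5,[0,0,-9],[0,0,0]],
    [4.5,[0,0,-12],[0,0,0]],
    [4.5,[0,0,-15],[0,0,0]],
    [4.5,[0,0,-15],[0,0,0]]
  ]
}}

```text
clock: 13.68
position: [0.4615, 0.3616, 0.2588]
tool_rot: [0.134, 0.96, -0.032, 0.246]
force: [0.3, -0.4, -3.3]
gripper_width: 0.0537
grasp_force: 30.0
```

```bash
python3 - <<'E'
from plan import *
show(downT(.44,.12,.38,-.18),downT(.43,-.1157,.30,base[2]))
E
```

```text
t 13.68 gp [0.4831 0.3557 0.2178] F [ 0.3 -0.4 -3.3] w 0.0537 gf 30.0 q [-0.26  0.54 -1.03  1.88  1.06  1.2  -0.46]
tcp [0.44  0.12  0.427] d cm [-12.07, -23.77, -12.64] rot [-1.16, 28.66, -5.46]
tcp [ 0.43  -0.116  0.347] d cm [-13.07, -46.75, -3.08] rot [-2.57, 28.6, -10.99]
```

Call:
{"method": "carry_out", "body": {
  "rows": [
    [4.5,[-6,-7,-8],[0,10,0]],
    [4.5,[-12,-15,-12.6],[-1,20,-3]],
    [4.5,[-12,-23.8,-12.6],[-1.2,28.6,-5.5]],
    [4.5,[-12,-28,-11],[-1.2,28.6,-5.5]],
    [4.5,[-12.5,-34,-9],[-2,28.6,-8]],
    [4.5,[-13,-40,-6],[-2.6,28.6,-11]],
    [4.5,[-13,-46.7,-3],[-2.6,28.6,-11]],
    [4.5,[-13,-46.7,-3],[-2.6,28.6,-11]],
    [4.5,[-13,-46.7,-3],[-2.6,28.6,-11]],
    [4.5,[-13,-46.7,-3],[-2.6,28.6,-11]]
  ]
}}

```text
clock: 14.92
position: [0.4285, -0.122, 0.3429]
tool_rot: [0.046, 0.999, -0.002, -0.003]
force: [0.0, 0.6, -2.8]
gripper_width: 0.054
grasp_force: 30.0
```

```bash
python3 - <<'E'
from plan import *
show(downT(base[0],base[1],.20,base[2]),downT(base[0],base[1],.113,base[2]))
E
```

```text
t 14.93 gp [ 0.4283 -0.1222  0.2962] F [ 0.   0.6 -2.8] w 0.054 gf 30.0 q [ 1.14  0.29 -1.19  1.84  0.29  1.21  1.33]
tcp [ 0.519 -0.116  0.247] d cm [-9.0, 1.51, 9.57] rot [-0.25, -0.29, -0.66]
tcp [ 0.519 -0.116  0.16 ] d cm [-9.04, 1.55, 18.27] rot [-0.25, -0.29, -0.66]
```

Call:
{"method": "carry_out", "body": {
  "rows": [
    [4.5,[-4.5,0.8,4.8],[-0.2,-0.3,-0.7]],
    [4.5,[-9,1.5,8],[-0.2,-0.3,-0.7]],
    [4.5,[-9,1.5,11],[-0.2,-0.3,-0.7]],
    [4.5,[-9,1.5,13],[-0.2,-0.3,-0.7]],
    [4.5,[-9,1.5,14],[-0.2,-0.3,-0.7]],
    [4.5,[-9,1.5,14],[-0.2,-0.3,-0.7]]
  ]
}}

```text
clock: 15.68
position: [0.5204, -0.1106, 0.2048]
tool_rot: [0.037, 0.999, -0.0, 0.002]
force: [0.1, 0.3, -1.5]
gripper_width: 0.0537
grasp_force: 30.0
```

```bash
python3 - <<'E'
from plan import *
show(downT(base[0],base[1],.113,base[2]))
d,K=cam('top');e,K2=cam('side')
np.savez('top1.npz',**d);np.savez('side1.npz',**e)
st=status.read_state()
c=e['frame'][140:260,215:335,::-1];t=d['frame'][165:265,232:312,::-1]
cv2.imwrite('pics/e.png',np.hstack([cv2.resize(c,(600,600),interpolation=cv2.INTER_CUBIC),cv2.resize(t,None,fx=2.5,fy=2.5).copy() if 0 else cv2.copyMakeBorder(cv2.resize(t,(200,250)),0,350,0,0,0)]))
E
```

```text
t 15.68 gp [ 0.5205 -0.1106  0.1581] F [ 0.1  0.3 -1.5] w 0.0537 gf 30.0 q [ 0.81  0.58 -1.    1.85  0.57  1.03  1.07]
tcp [ 0.519 -0.116  0.16 ] d cm [0.11, -0.52, 4.51] rot [-0.05, 0.19, 0.48]
```

View pics/e.png

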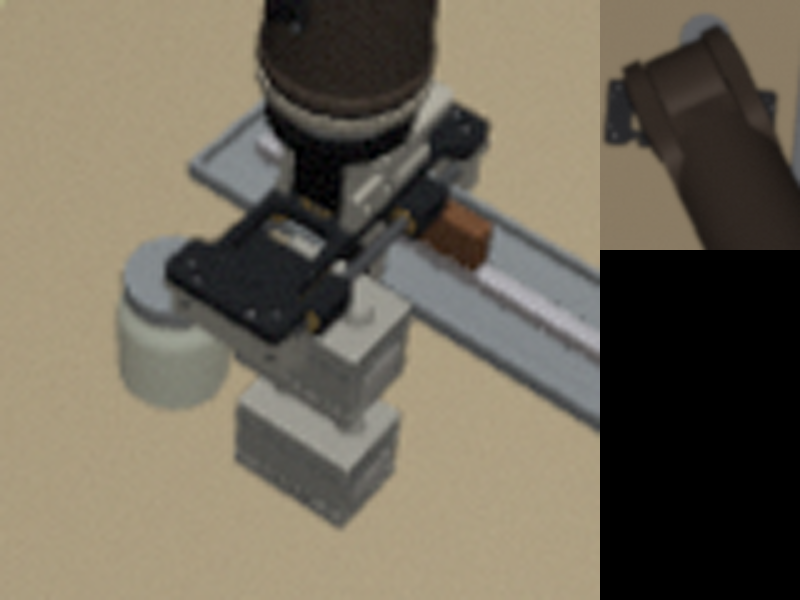

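The held box hangs above the base, with its lid's near corner at (345,368), right corner at (412,308) and lug at (357,312). The base lid corners are at (347,468), (398,410) and (237,400). I'll compute the in-hand offset.

```bash
python3 - <<'E'
from plan import *
from scipy.optimize import least_squares
d=dict(np.load('side1.npz'));K=np.array([[d['fx'],0,d['cx']],[0,d['fy'],d['cy']],[0,0,1]],float)
px=lambda l:(np.array(l,float)+.5)/5-.5+[215,140]
g=np.array([.5205,-.1106,.1581])
pts=np.array([[-.04,.027,0],[-.04,-.027,0],[-.022,0,.008]])
def P(p):return Z(-.074).apply(pts+[p[0],p[2] if len(p)>2 else 0,p[1]])+g
o=px([(345,368),(412,308),(357,312)])
for x0 in([0,.007],[0,.007,0]):
  f=least_squares(lambda p:(proj(d,K,P(p))-o).ravel(),x0);print(f.x,f.fun.round(1))
b=Z(base[2]).apply([[-.04,.027,.06],[-.04,-.027,.06],[.04,.027,.06],[-.04,.027,0]])+[base[0],base[1],0]
print((proj(d,K,b)-px([(347,468),(398,410),(237,400),(340,527)])).round(1))
show(downT(base[0],base[1],.113,base[2]))
E
```

```text
[0.00270854 0.00042078] [ 1.1  0.  -0.6 -0.  -0.6 -0. ]
[-0.01166974  0.03418247  0.02427162] [ 1.   0.3 -0.3 -0.2 -0.7 -0.2]
[[0.5 1.3]
 [1.4 1.2]
 [0.3 0.6]
 [0.5 1.6]]
t 15.78 gp [ 0.5212 -0.1107  0.159 ] F [-0.1 -0.6 -3.6] w 0.0543 gf 30.0 q [ 0.81  0.58 -1.    1.85  0.57  1.03  1.07]
tcp [ 0.519 -0.116  0.16 ] d cm [0.18, -0.52, 4.6] rot [-0.05, 0.29, 0.46]
```

```bash
cat > edge.py <<'E'
from plan import *
from scipy.ndimage import map_coordinates
def score(d,K,segs):
    g=cv2.GaussianBlur(cv2.cvtColor(d['frame'],cv2.COLOR_RGB2GRAY).astype(np.float32),(0,0),.8)
    gx=cv2.Sobel(g,cv2.CV_32F,1,0);gy=cv2.Sobel(g,cv2.CV_32F,0,1)
    def f(T,du=(0,0)):
        tot=[]
        for a,b in segs:
            q=proj(d,K,T(np.linspace(a,b,25)[2:-2]))+du
            t=q[-1]-q[0];nn=np.array([-t[1],t[0]])/np.hypot(*t)
            X=[q[:,1],q[:,0]]
            v=map_coordinates(gx,X,order=1)*nn[0]+map_coordinates(gy,X,order=1)*nn[1]
            tot.append(abs(v.mean()))
        return np.array(tot)
    return f
A=lambda x,y,z:np.array([x,y,z])
def loadn(n):
    d=dict(np.load(n));return d,np.array([[d['fx'],0,d['cx']],[0,d['fy'],d['cy']],[0,0,1]],float)
E
python3 - <<'E'
from edge import *
d,K=loadn('side1.npz')
bs=[(A(.04,.027,.06),A(-.04,.027,.06)),(A(-.04,.027,.06),A(-.04,-.027,.06)),(A(-.04,.027,.06),A(-.04,.027,0)),(A(.04,.027,0),A(-.04,.027,0)),(A(-.04,.027,0),A(-.04,-.027,0)),(A(-.04,-.027,.045),A(-.04,-.027,0))]
f=score(d,K,bs)
def top(L,n=6):
    L.sort(key=lambda r:-r[0]);print(*[(round(float(r[0]),1),np.round(r[1],4).tolist()) for r in L[:n]],sep='\n')
r=np.arange(-.008,.0081,.001)
top([(f(lambda P:Z(base[2]).apply(P)+[base[0]+a,base[1]+b,0]).mean(),(a,b)) for a in r for b in r])
hs=[(A(-.04,.027,0),A(-.04,-.027,0)),(A(-.04,.027,0),A(-.04,.027,-.06)),(A(-.04,-.027,0),A(-.04,-.027,-.04)),(A(.0,.027,-.06),A(-.04,.027,-.06)),(A(-.012,.027,0),A(-.04,.027,0))]
h=score(d,K,hs);g=np.array([.5205,-.1106,.1581])
ra=np.arange(-.012,.0121,.001)
top([(h(lambda P:Z(-.074).apply(P+[a,0,b])+g).mean(),(a,b)) for a in ra for b in ra+.007],10)
top([(h(lambda P:Z(-.074).apply(P+[a,c,b])+g).mean(),(a,b,c)) for a in ra for b in ra+.007 for c in (-.004,-.002,.002,.004)],8)
E
```

```text
(152.1, [0.003, -0.001])
(150.7, [0.003, -0.002])
(149.9, [0.002, -0.001])
(149.0, [0.003, 0.0])
(148.1, [0.004, -0.002])
(148.1, [0.004, -0.001])
(127.7, [0.0, 0.005])
(127.6, [0.001, 0.004])
(126.9, [0.001, 0.005])
(126.1, [0.0, 0.004])
(126.1, [0.0, 0.006])
(125.6, [0.001, 0.003])
(123.5, [0.001, 0.006])
(123.3, [-0.001, 0.006])
(123.0, [0.002, 0.004])
(122.7, [0.002, 0.003])
(129.2, [0.003, -0.001, -0.004])
(128.4, [0.003, -0.002, -0.004])
(128.3, [0.002, 0.002, -0.002])
(128.1, [0.002, 0.001, -0.002])
(127.6, [-0.001, 0.008, 0.002])
(127.3, [0.001, 0.002, -0.002])
(126.9, [-0.002, 0.011, 0.004])
(126.9, [0.002, 0.0, -0.004])
```

```bash
python3 - <<'E'
from edge import *
t=[(1,1),(1,-1),(-1,-1),(-1,1)];c=[A(.04*a,.027*b,.06) for a,b in t]
S=[(c[i],c[(i+1)%4]) for i in range(4)]
r=np.arange(-.006,.0061,.001)
def best(f):
    L=[(f(lambda P:Z(base[2]+w).apply(P)+[base[0]+a,base[1]+b,0]).mean(),a,b,w) for a in r for b in r for w in(-.04,-.02,0,.02,.04)]
    L.sort(key=lambda q:-q[0]);print(np.round(np.array(L[:5]),4).tolist())
best(score(*loadn('top0.npz'),S));best(score(*loadn('side0.npz'),S))
show(downT(base[0],base[1],.113,base[2]))
E
```

```text
[[45.7152, 0.001, -0.001, 0.0], [45.6861, 0.0, -0.001, -0.02], [45.6676, 0.0, -0.001, 0.0], [45.6435, 0.001, -0.001, -0.02], [45.453, 0.0, -0.002, -0.02]]
[[83.5868, 0.003, -0.001, 0.0], [83.4594, 0.004, -0.001, 0.02], [83.2873, 0.003, -0.001, 0.02], [83.04, 0.004, -0.001, 0.0], [82.9798, 0.003, -0.001, -0.02]]
t 15.78 gp [ 0.5212 -0.1107  0.159 ] F [-0.1 -0.6 -3.6] w 0.0543 gf 30.0 q [ 0.81  0.58 -1.    1.85  0.57  1.03  1.07]
tcp [ 0.519 -0.116  0.16 ] d cm [0.18, -0.52, 4.6] rot [-0.05, 0.29, 0.46]
```

Call:
{"method": "carry_out", "body": {
  "rows": [
    [4.5,[-0.1,-0.6,1],[0,0.2,0.4]],
    [4.5,[-0.1,-0.6,2],[0,0.2,0.4]],
    [4.5,[-0.1,-0.6,2.6],[0,0.2,0.4]],
    [4.5,[-0.1,-0.6,2.6],[0,0.2,0.4]],
    [4.5,[-0.1,-0.6,2.6],[0,0.2,0.4]]
  ]
}}

```text
clock: 16.4
position: [0.5215, -0.1163, 0.1788]
tool_rot: [0.04, 0.999, -0.0, 0.0]
force: [-0.3, 0.3, -2.5]
gripper_width: 0.0539
grasp_force: 30.0
```

```bash
python3 - <<'E'
from plan import *
show(downT(.5217,-.1167,.113,base[2]))
E
```

```text
t 16.4 gp [ 0.5215 -0.1163  0.1321] F [-0.3  0.3 -2.5] w 0.0539 gf 30.0 q [ 0.8   0.61 -0.97  1.87  0.61  0.99  1.05]
tcp [ 0.522 -0.117  0.16 ] d cm [-0.03, -0.04, 1.91] rot [-0.02, 0.01, 0.11]
```

Call:
{"method": "carry_out", "body": {
  "rows": [
    [4.5,[0,0,0.5],[0,0,0]],
    [4.5,[0,0,0.9],[0,0,0]],
    [4.5,[0,0,1.2],[0,0,0]],
    [4.5,[0,0,1.4],[0,0,0]],
    [4.5,[0,0,1.4],[0,0,0]]
  ]
}}

```text
clock: 17.02
position: [0.5212, -0.1165, 0.1645]
tool_rot: [0.04, 0.999, -0.0, -0.0]
force: [0.4, 0.0, -2.3]
gripper_width: 0.0538
grasp_force: 30.0
```

Call:
{"method": "carry_out", "body": {
  "rows": [
    [4.5,[0,0,0.25],[0,0,0]],
    [4.5,[0,0,0.4],[0,0,0]],
    [4.5,[0,0,0.4],[0,0,0]]
  ]
}}

```text
clock: 17.4
position: [0.5213, -0.1165, 0.1605]
tool_rot: [0.04, 0.999, -0.0, -0.0]
force: [0.5, -0.8, -2.7]
gripper_width: 0.0537
grasp_force: 30.0
```

Call:
{"method": "carry_out", "body": {
  "rows": [
    [4.5,[0,0,0.15],[0,0,0]],
    [4.5,[0,0,0.3],[0,0,0]],
    [4.5,[0,0,0.3],[0,0,0]]
  ]
}}

```text
clock: 17.77
position: [0.5216, -0.1163, 0.1599]
tool_rot: [0.04, 0.999, -0.001, 0.0]
force: [-9.4, -1.2, 25.2]
gripper_width: 0.0542
grasp_force: 30.0
```

Call:
{"method": "carry_out", "body": {
  "rows": [
    [4.5,[0,0,-0.25],[0,0,0]],
    [7.2,[0,0,-0.25],[0,0,0]],
    [7.2,[0,0,-0.25],[0,0,0]],
    [7.2,[0,0,-0.25],[0,0,0]],
    [7.2,[0,0,-0.25],[0,0,0]],
    [7.2,[0,0,-3],[0,0,0]],
    [7.2,[0,0,-8],[0,0,0]],
    [7.2,[0,0,-14],[0,0,0]],
    [7.2,[0,0,-19],[0,0,0]],
    [7.2,[2,0,-19],[0,0,0]]
  ]
}}

```text
clock: 19.02
position: [0.5035, -0.114, 0.3514]
tool_rot: [0.04, 0.999, -0.0, 0.003]
force: [-0.3, 0.4, -1.1]
gripper_width: 0.0719
grasp_force: 0.0
```

```bash
cat > stack.py <<'E'
from edge import *
# fits visible corner edges of a box of height H standing at z0 in the side view
def fitbox(d,K,z0,H,b=base):
    S=[(A(.04,.027,H),A(-.04,.027,H)),(A(-.04,.027,H),A(-.04,-.027,H)),(A(.04,.027,H),A(.04,-.027,H)),(A(-.04,.027,H),A(-.04,.027,0)),(A(.04,.027,H),A(.04,.027,0)),(A(-.04,-.027,H),A(-.04,-.027,0))]
    f=score(d,K,S);r=np.arange(-.006,.0091,.001)
    L=[(f(lambda P:Z(b[2]+w).apply(P+[a,c,z0+e])+[b[0],b[1],0]).mean(),a,c,e,w) for a in r for c in r for e in(-.002,0,.002,.004,.006,.008) for w in(-.04,0,.04)]
    L.sort(key=lambda q:-q[0]);return np.round(np.array(L[:4]),4).tolist()
E
python3 - <<'E'
from stack import *
d,K=cam('side');np.savez('side2.npz',**d)
print(fitbox(d,K,.06,.06));print(fitbox(d,K,0,.06))
p,r=rackT(.2,B['plain'],B['d']);show((p,r),rackT(.055,B['plain'],B['d']))
E
```

```text
[[112.8576, 0.003, -0.001, -0.002, 0.0], [112.7214, 0.002, 0.001, 0.0, 0.0], [112.5065, 0.003, -0.001, -0.002, 0.04], [112.4536, 0.003, 0.0, -0.002, 0.0]]
[[75.9264, -0.001, 0.002, -0.002, 0.04], [75.7196, -0.002, 0.004, 0.0, 0.04], [75.6719, -0.001, 0.003, -0.002, 0.04], [75.4633, 0.0, 0.001, -0.002, 0.04]]
t 19.07 gp [ 0.5002 -0.114   0.3026] F [-2.5  1.2 -2. ] w 0.0719 gf 0.0 q [ 0.95  0.41 -1.12  1.7   0.39  1.28  1.23]
tcp [0.437 0.265 0.255] d cm [9.25, 37.31, 9.33] rot [2.81, -28.44, 11.34]
tcp [0.504 0.246 0.128] d cm [2.47, 35.94, 22.07] rot [2.81, -28.44, 11.34]
```

The lugged box is seated: side-view offset (+2 to 3, 0) mm, the same as the base box in that camera. Next is the plain box.

Call:
{"method": "carry_out", "body": {
  "rows": [
    [7.2,[3,5,-3],[0,-5,0]],
    [7.2,[6,11,-4],[0.5,-10,3]],
    [7.2,[8,17,-2],[1,-15,5]],
    [7.2,[9,22,2],[2,-22,8]],
    [7.2,[9.2,30,5],[2.8,-28.4,11.3]],
    [7.2,[9.2,37.3,9.3],[2.8,-28.4,11.3]],
    [7.2,[9.2,37.3,9.3],[2.8,-28.4,11.3]],
    [7.2,[9.2,37.3,9.3],[2.8,-28.4,11.3]],
    [7.2,[9.2,37.3,9.3],[2.8,-28.4,11.3]],
    [7.2,[9.2,37.3,9.3],[2.8,-28.4,11.3]]
  ]
}}

```text
clock: 20.32
position: [0.4368, 0.2703, 0.252]
tool_rot: [0.131, 0.961, -0.032, 0.241]
force: [-0.6, -0.5, 0.9]
gripper_width: 0.0718
grasp_force: 0.0
```

```bash
python3 - <<'E'
from plan import *
show(rackT(.2,B['plain'],B['d']),rackT(.055,B['plain'],B['d']))
E
```

```text
t 20.32 gp [0.4581 0.2644 0.2109] F [-0.6 -0.5  0.9] w 0.0718 gf 0.0 q [-0.05  0.42 -1.11  2.06  1.04  1.07 -0.43]
tcp [0.437 0.265 0.255] d cm [-0.33, -0.47, -0.19] rot [0.35, -0.46, 0.5]
tcp [0.504 0.246 0.128] d cm [-0.45, -0.56, 14.31] rot [0.35, -0.46, 0.5]
```

Call:
{"method": "carry_out", "body": {
  "rows": [
    [7.2,[-0.4,-0.5,1],[0.3,-0.5,0.5]],
    [7.2,[-0.4,-0.5,4],[0.3,-0.5,0.5]],
    [7.2,[-0.4,-0.5,7],[0.3,-0.5,0.5]],
    [7.2,[-0.4,-0.5,10],[0.3,-0.5,0.5]],
    [7.2,[-0.4,-0.5,12.5],[0.3,-0.5,0.5]],
    [7.2,[-0.4,-0.5,14.2],[0.3,-0.5,0.5]],
    [7.2,[-0.4,-0.5,14.2],[0.3,-0.5,0.5]],
    [7.2,[-0.4,-0.5,14.2],[0.3,-0.5,0.5]]
  ]
}}

```text
clock: 21.32
position: [0.507, 0.2384, 0.1324]
tool_rot: [0.142, 0.958, -0.036, 0.248]
force: [0.2, 0.8, 0.0]
gripper_width: 0.0722
grasp_force: 0.0
```

```bash
python3 - <<'E'
from plan import *
show(rackT(.055,B['plain'],B['d']))
E
```

```text
t 21.32 gp [0.5287 0.2319 0.0916] F [0.2 0.8 0. ] w 0.0722 gf 0.0 q [-0.1   0.65 -0.92  2.11  1.37  0.98 -0.64]
tcp [0.504 0.246 0.128] d cm [0.63, 0.64, 0.15] rot [-0.31, 0.4, -0.64]
```

Call:
{"method": "carry_out", "body": {
  "rows": [
    [7.2,[0.5,0.5,0.1],[-0.3,0.4,-0.6]],
    [7.2,[0.5,0.5,0.1],[-0.3,0.4,-0.6]],
    [7.2,[0.5,0.5,0.1],[-0.3,0.4,-0.6]]
  ]
}}

```text
clock: 21.7
position: [0.5042, 0.2459, 0.1285]
tool_rot: [0.135, 0.96, -0.034, 0.245]
force: [-0.7, -1.2, 0.6]
gripper_width: 0.0718
grasp_force: 0.0
```

```bash
python3 - <<'E'
from plan import *
show(rackT(.055,B['plain'],B['d']))
E
```

```text
t 21.7 gp [0.5257 0.2398 0.0875] F [-0.7 -1.2  0.6] w 0.0718 gf 0.0 q [-0.11  0.66 -0.92  2.11  1.37  0.98 -0.64]
tcp [0.504 0.246 0.128] d cm [0.01, 0.0, 0.05] rot [0.05, -0.04, 0.1]
```

Call:
{"method": "carry_out", "body": {
  "rows": [
    [4.5,[0,0,0],[0,0,0]],
    [4.5,[0,0,0],[0,0,0]],
    [4.5,[0,0,0],[0,0,0]],
    [4.5,[0,0,0],[0,0,0]],
    [4.5,[0,0,-1],[0,0,0]],
    [4.5,[0,0,-3],[0,0,0]],
    [4.5,[0,0,-6],[0,0,0]],
    [4.5,[0,0,-10],[0,0,0]],
    [4.5,[0,0,-15],[0,0,0]],
    [4.5,[0,0,-15],[0,0,0]]
  ]
}}

```text
clock: 22.95
position: [0.4338, 0.2685, 0.2633]
tool_rot: [0.133, 0.959, -0.032, 0.246]
force: [0.6, -0.7, -3.0]
gripper_width: 0.0542
grasp_force: 30.0
```

```bash
python3 - <<'E'
from plan import *
show(downT(.44,.08,.40,-.18),downT(.43,-.1157,.36,base[2]))
E
```

```text
t 22.95 gp [0.4555 0.2626 0.2224] F [ 0.6 -0.7 -3. ] w 0.0542 gf 30.0 q [-0.04  0.4  -1.11  2.06  1.02  1.07 -0.41]
tcp [0.44  0.08  0.447] d cm [-13.87, -17.88, -13.41] rot [-1.08, 28.74, -5.41]
tcp [ 0.43  -0.116  0.407] d cm [-15.82, -37.01, -7.9] rot [-2.49, 28.68, -10.94]
```

Call:
{"method": "carry_out", "body": {
  "rows": [
    [4.5,[-7,-6,-8],[0,10,0]],
    [4.5,[-13.8,-12,-13],[-1,20,-3]],
    [4.5,[-13.8,-17.9,-13.4],[-1,28.7,-5.4]],
    [4.5,[-14.5,-23,-12],[-1.5,28.7,-7]],
    [4.5,[-15,-28,-10],[-2,28.7,-9]],
    [4.5,[-15.8,-33,-9],[-2.5,28.7,-10.9]],
    [4.5,[-15.8,-37,-7.9],[-2.5,28.7,-10.9]],
    [4.5,[-15.8,-37,-7.9],[-2.5,28.7,-10.9]],
    [4.5,[-15.8,-37,-7.9],[-2.5,28.7,-10.9]]
  ]
}}

```text
clock: 24.08
position: [0.4291, -0.1243, 0.4035]
tool_rot: [0.048, 0.999, -0.003, -0.003]
force: [-0.0, 0.4, -3.2]
gripper_width: 0.0539
grasp_force: 30.0
```

```bash
python3 - <<'E'
from plan import *
show(downT(.5217,-.1165,.22,base[2]))
E
```

```text
t 24.07 gp [ 0.4288 -0.1245  0.3569] F [-0.   0.4 -3.2] w 0.0539 gf 30.0 q [ 1.16  0.23 -1.17  1.73  0.22  1.33  1.42]
tcp [ 0.522 -0.116  0.267] d cm [-9.23, 1.74, 13.62] rot [-0.3, -0.35, -0.86]
```

Call:
{"method": "carry_out", "body": {
  "rows": [
    [4.5,[-4.5,0.6,4.5],[-0.2,-0.2,-0.4]],
    [4.5,[-9,1.2,9],[-0.2,-0.2,-0.4]],
    [4.5,[-9.2,1.2,12],[-0.2,-0.2,-0.4]],
    [4.5,[-9.2,1.2,13.6],[-0.2,-0.2,-0.4]],
    [4.5,[-9.2,1.2,13.6],[-0.2,-0.2,-0.4]],
    [4.5,[-9.2,1.2,13.6],[-0.2,-0.2,-0.4]],
    [4.5,[-9.2,1.2,13.6],[-0.2,-0.2,-0.4]]
  ]
}}

```text
clock: 24.95
position: [0.5227, -0.1147, 0.27]
tool_rot: [0.04, 0.999, -0.001, 0.001]
force: [-0.5, 0.6, -2.8]
gripper_width: 0.0537
grasp_force: 30.0
```

```bash
python3 - <<'E'
from edge import *
show(downT(.5217,-.1165,.20,base[2]))
d,K=cam('side');np.savez('side3.npz',**d)
st=status.read_state();r=R.from_quat(st['tool_rot']);g=st['position']+r.apply([0,0,arm.grasp_offset]);m=-r.apply([1,0,0]);w=np.arctan2(m[1],m[0]);print(g,w)
hs=[(A(-.04,.027,0),A(-.04,-.027,0)),(A(-.04,.027,0),A(-.04,.027,-.066)),(A(-.04,-.027,0),A(-.04,-.027,-.05)),(A(.04,.027,-.066),A(-.04,.027,-.066)),(A(-.04,-.027,-.066),A(-.04,.027,-.066)),(A(-.012,.027,0),A(-.04,.027,0))]
h=score(d,K,hs);ra=np.arange(-.012,.0121,.001)
L=[(h(lambda P:Z(w).apply(P+[a,0,b])+g).mean(),a,b) for a in ra for b in ra+.011]
L.sort(key=lambda q:-q[0]);print(np.round(np.array(L[:8]),4).tolist())
E
```

```text
t 24.95 gp [ 0.5227 -0.1148  0.2233] F [-0.5  0.6 -2.8] w 0.0537 gf 30.0 q [ 0.85  0.51 -1.04  1.77  0.48  1.14  1.15]
tcp [ 0.522 -0.116  0.247] d cm [0.08, -0.18, 2.33] rot [-0.1, 0.1, 0.07]
[ 0.5226783  -0.11483023  0.22315801] -0.08007152363147271
[[115.2753, -0.001, 0.007], [115.0836, -0.002, 0.008], [114.4756, -0.001, 0.008], [114.3821, -0.002, 0.007], [113.6629, -0.001, 0.006], [113.5202, -0.002, 0.009], [112.9655, -0.003, 0.008], [112.8863, -0.003, 0.009]]
```

Call:
{"method": "carry_out", "body": {
  "rows": [
    [4.5,[0,-0.15,1],[0,0,0]],
    [4.5,[0,-0.15,2.2],[0,0,0]],
    [4.5,[0,-0.15,3.2],[0,0,0]],
    [4.5,[0,-0.15,3.2],[0,0,0]],
    [4.5,[0,-0.15,3.2],[0,0,0]]
  ]
}}

```text
clock: 25.62
position: [0.5224, -0.1158, 0.2367]
tool_rot: [0.04, 0.999, -0.0, -0.0]
force: [0.3, -0.3, -2.3]
gripper_width: 0.0537
grasp_force: 30.0
```

```bash
python3 - <<'E'
from plan import *
show(downT(.5226,-.1164,.175,base[2]))
E
```

```text
t 25.62 gp [ 0.5223 -0.1159  0.19  ] F [ 0.3 -0.3 -2.3] w 0.0537 gf 30.0 q [ 0.83  0.55 -1.01  1.81  0.52  1.09  1.12]
tcp [ 0.523 -0.116  0.222] d cm [-0.03, -0.05, 1.5] rot [-0.04, -0.02, 0.13]
```

Call:
{"method": "carry_out", "body": {
  "rows": [
    [4.5,[0,-0.05,0.5],[0,0,0]],
    [4.5,[0,-0.05,0.9],[0,0,0]],
    [4.5,[0,-0.05,1.1],[0,0,0]],
    [4.5,[0,-0.05,1.1],[0,0,0]]
  ]
}}

```text
clock: 26.12
position: [0.5221, -0.1165, 0.2255]
tool_rot: [0.04, 0.999, -0.0, -0.0]
force: [-0.1, 0.9, -3.8]
gripper_width: 0.0539
grasp_force: 30.0
```

Call:
{"method": "carry_out", "body": {
  "rows": [
    [4.5,[0,0,0.2],[0,0,0]],
    [4.5,[0,0,0.35],[0,0,0]],
    [4.5,[0,0,0.35],[0,0,0]]
  ]
}}

```text
clock: 26.5
position: [0.5226, -0.1162, 0.2237]
tool_rot: [0.04, 0.999, -0.001, 0.0]
force: [-5.3, -1.2, 14.8]
gripper_width: 0.0542
grasp_force: 30.0
```

Call:
{"method": "carry_out", "body": {
  "rows": [
    [4.5,[0,0,-0.15],[0,0,0]],
    [4.5,[0,0,-0.15],[0,0,0]],
    [7.2,[0,0,-0.15],[0,0,0]],
    [7.2,[0,0,-0.15],[0,0,0]],
    [7.2,[0,0,-0.15],[0,0,0]],
    [7.2,[0,0,-0.15],[0,0,0]],
    [7.2,[0,0,-3],[0,0,0]],
    [7.2,[0,0,-8],[0,0,0]],
    [7.2,[0,0,-14],[0,0,0]],
    [7.2,[5,0,-16],[0,0,0]]
  ]
}}

```text
clock: 27.75
position: [0.475, -0.1119, 0.3856]
tool_rot: [0.039, 0.999, 0.001, 0.003]
force: [-0.7, -0.0, 0.8]
gripper_width: 0.0719
grasp_force: 0.0
```

Call:
{"method": "carry_out", "body": {
  "rows": [
    [7.2,[6,6,-3],[0,0,0]],
    [7.2,[6,12,-3],[0,0,0]],
    [7.2,[6,18,-3],[0,0,0]],
    [7.2,[6,24,-3],[0,0,0]],
    [7.2,[6,24,-3],[0,0,0]],
    [7.2,[6,24,-3],[0,0,0]]
  ]
}}

```text
clock: 28.5
position: [0.4312, 0.133, 0.412]
tool_rot: [0.038, 0.999, -0.0, -0.0]
force: [0.1, -1.0, -0.6]
gripper_width: 0.0722
grasp_force: 0.0
```

```bash
python3 - <<'E'
from stack import *
show()
d,K=cam('side');t,Kt=cam('top')
for z0,H in((.12,.066),(.06,.06)):print(fitbox(d,K,z0,H))
cv2.imwrite('pics/f.png',np.hstack([cv2.resize(d['frame'][140:260,225:315,::-1],(450,600),interpolation=cv2.INTER_CUBIC),cv2.copyMakeBorder(cv2.resize(t['frame'][150:275,250:350,::-1],(350,438)),0,162,0,0,0)]))
E
```

```text
t 28.5 gp [0.4312 0.133  0.3653] F [ 0.1 -1.  -0.6] w 0.0722 gf 0.0 q [ 0.6   0.24 -1.21  1.71  0.23  1.35  0.85]
[[88.9761, -0.002, 0.009, 0.004, 0.04], [88.9466, -0.002, 0.009, -0.002, -0.04], [88.764, -0.002, 0.009, 0.002, 0.0], [88.5842, -0.002, 0.009, 0.0, 0.0]]
[[71.4735, 0.006, -0.002, 0.008, 0.0], [71.3268, 0.006, -0.002, 0.008, 0.04], [71.3198, 0.006, -0.003, 0.008, 0.04], [71.2823, 0.006, -0.001, 0.008, 0.0]]
```

View pics/f.png

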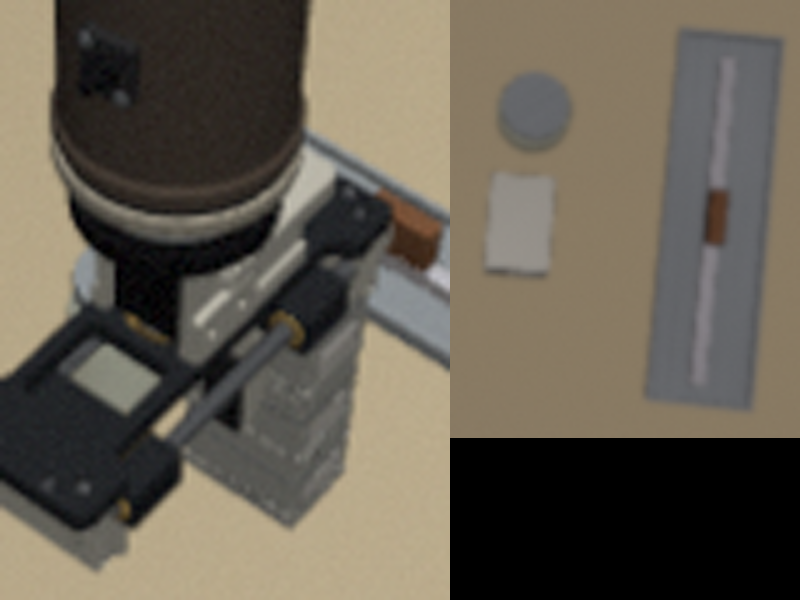

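The top view looks right (stack aligned, bar in the tray), but the gripper blocks the side view. I'll clear it and check by numbers.

Call:
{"method": "carry_out", "body": {
  "rows": [
    [7.2,[0,-6,-1],[0,0,0]],
    [7.2,[0,-12,-1],[0,0,0]],
    [7.2,[0,-18,-1],[0,0,0]],
    [7.2,[0,-24,-1],[0,0,0]],
    [7.2,[0,-30,-1],[0,0,0]],
    [7.2,[0,-36,-1],[0,0,0]],
    [7.2,[0,-42,-1],[0,0,0]],
    [7.2,[0,-48,-1],[0,0,0]],
    [7.2,[0,-54,-1],[0,0,0]],
    [7.2,[0,-54,-1],[0,0,0]]
  ]
}}

```text
clock: 29.85
position: [0.3848, -0.4135, 0.4206]
tool_rot: [0.045, 0.999, 0.0, -0.001]
force: [0.1, 1.0, -0.1]
gripper_width: 0.0717
grasp_force: 0.0
```

```bash
python3 - <<'E'
from stack import *
show()
d,K=cam('side');np.savez('side4.npz',**d);t,Kt=cam('top')
for z0,H in((.12,.066),(.06,.06),(0,.06)):print(fitbox(d,K,z0,H))
for H,z in((.066,.12),):
    c=[A(.04*a,.027*b,z+H) for a,b in((1,1),(1,-1),(-1,-1),(-1,1))]
    f=score(t,Kt,[(c[i],c[(i+1)%4]) for i in range(4)]);r=np.arange(-.007,.0071,.001)
    L=[(f(lambda P:Z(base[2]+w).apply(P)+[base[0]+a,base[1]+b,0]).mean(),a,b,w) for a in r for b in r for w in(-.06,-.03,0,.03,.06)]
    L.sort(key=lambda q:-q[0]);print('top',np.round(np.array(L[:4]),4).tolist())
# seam heights: joint fit of z with shared xy
b=[base[0]+.003,base[1]-.001,base[2]]
for name,seg in(('lid',[(A(.04,.027,.186),A(-.04,.027,.186)),(A(-.04,.027,.186),A(-.04,-.027,.186))]),('seam2',[(A(.04,.027,.12),A(-.04,.027,.12)),(A(-.04,.027,.12),A(-.04,-.027,.12))]),('seam1',[(A(.04,.027,.06),A(-.04,.027,.06)),(A(-.04,.027,.06),A(-.04,-.027,.06))])):
    f=score(d,K,seg);print(name,[int(f(lambda P:Z(b[2]).apply(P+[0,0,e/1000])+[b[0],b[1],0]).mean()) for e in range(-8,13,2)])
E
```

```text
t 29.85 gp [ 0.3847 -0.4135  0.3739] F [ 0.1  1.  -0.1] w 0.0717 gf 0.0 q [ 1.38  0.41 -0.95  1.46  0.33  1.45  1.91]
[[106.8597, 0.002, -0.001, -0.002, -0.04], [106.3053, 0.001, 0.001, 0.0, -0.04], [106.1984, 0.0, 0.002, 0.002, -0.04], [106.1946, 0.002, -0.001, -0.002, 0.0]]
[[70.0874, -0.004, 0.009, -0.002, 0.04], [69.9007, -0.003, 0.008, -0.002, 0.04], [69.6327, -0.004, 0.009, 0.0, 0.04], [69.5273, -0.003, 0.007, -0.002, 0.04]]
[[71.7958, -0.001, 0.002, -0.002, 0.04], [71.5387, -0.002, 0.004, 0.0, 0.04], [71.4947, -0.001, 0.003, -0.002, 0.04], [71.4491, 0.0, 0.001, -0.002, 0.04]]
top [[58.8832, 0.0, 0.0, 0.0], [58.6754, 0.0, 0.0, 0.03], [58.6045, -0.001, 0.0, 0.0], [58.2278, 0.0, 0.001, 0.0]]
lid [120, 144, 161, 165, 153, 129, 98, 67, 41, 22, 11]
seam2 [11, 9, 10, 10, 9, 8, 5, 7, 9, 10, 12]
seam1 [10, 7, 4, 8, 10, 12, 12, 9, 4, 3, 6]
```

```bash
python3 -c "
from cell import order;print(order.finish_job())"
```

```text
the job is handed in; nothing more can be done
None
```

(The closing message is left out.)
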